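# Dock the capital's carrying board across the gap

### The arm

A 6-joint arm with a two-finger parallel gripper is mounted at the origin on a cart in front of the work surface, level with it; the furniture and walls round the work are solid. World frame = base frame: x ahead of the robot, y to its left, z up, the work surface at z = 0. Lengths are in m, angles in rad, forces in N, time in s.
With the tool pointing down it reaches from about 0.425 to 0.95 m from the base axis. Payload 3.5 kg.
Tool frame: the origin (TCP) lies at the very end of the fingers, on their centre line; the grasp point (between the pads) lies 19 mm behind it; x points along the fingers, z is the direction in which the jaws open and shut, and the axes are right-handed (so a half turn about x gives the same grasp; the last joint's range is limited). The gripper opens to 85 mm and grips with 20 to 120 N. Pads are 22 mm wide; open, the fingers measure 114 mm over their backs; the gripper's body (76 mm by 85 mm) begins 54 mm behind the grasp point. The pads swing forward as they close: fully open they stand 13 mm farther back than shut.
Start: joints at [1.183, 0.286, 1.577, -0, 1.279, -0.15], TCP at [0.159, 0.656, 0.231] pointing down, gripper open.
Joint ranges: [-2.77, 2.77], [-0.9, 2.22], [0.21, 2.48], [-1.53, 4.67], [0.24, 2.81], [-2.84, 2.84]. Speed limits (rad/s): [2.79, 2.79, 3.14, 3.14, 3.14, 3.14].

### API

Orientations are given as a unit quaternion [x, y, z, w].
In Python, from plant import ctrl, cams gives the robot as it stands.
- The arm moves only by the tool play_rows, never from a script. Its argument "rows" is a list of rows, each a list of 3 entries, a list of its own where there are three numbers: the opening in per cent of the stroke, from 0 (shut) to 100 (fully open), then the shift along the tool's x, y, z in units of 0.3 m (1.0 is 0.3 m), then the turn, a rotation vector about the tool's x, y, z in units of pi/2 rad (1.0 is pi/2 rad). A call has 1 to 10 rows; each row is the pose to reach, as a shift and turn from the pose commanded when the call began, along the tool's axes at that moment; what a row does not reach only later rows make up. A row lasts 1/12 s, in which the tool goes at most 41.7 mm and 7.16 degrees, less where a joint would pass 70% of its speed; a pose out of reach is approached as far as the arm can. A call with a number of a shift or a turn outside -1 to 1 is refused whole. A call with a gripper value outside its range is refused whole. The fingers move at their own pace and stop on an object; "force" is the grip in N (left out, the last holds). Time passes only in rows, so rows that repeat a pose let the fingers close. It gives the time, the measured TCP pose, the force and the opening at its end, in the units of the state.
- ctrl.get_state(): the state, without advancing time (a new reading comes with each control period).
- cams.read_camera(name): name is "scene" or "top" or "wrist"; returns a dict with "color" (384x512x3 uint8, red, green, blue), "fx", "fy", "cx", "cy" (pixels), "view" (4x4, takes a point from world to camera coordinates). Camera axes: x right, y down, z forward; pixel columns grow to the right and rows downward; lengths in m; the calibration is good to about 2 mm. The wrist camera is an equidistant fisheye: a pixel r from the principal point sees the ray r / f radians off the axis. A picture is of the moment at which its call begins. There is no depth.
- ctrl.sign_off(): hands the job in, once; it reports no verdict.
The state is a dict: "time": time; "qpos": joint angles; "dq": joint speeds; "joint_efforts": joint torques, N m; "eef_pos": TCP position; "tcp_rot": TCP orientation; "contact_force": force on the tool from outside, world axes, zero at the start; "wrist_torque": the same for the moment, N m; "opening": opening from 0.0 (shut) to 1.0 (fully open).
Only numpy, scipy, OpenCV 4.12 (cv2) and the standard library are available. Lean on these libraries where they do the work, as an engineer would, in place of code of your own. Each camera call takes 0.05 s, during which the arm holds its last target. There are 200 camera calls.

### The job

The little stone capital stands unfixed on its carrying board. Turn the wooden turn button at the end of the setting-out stand out of the board's way, then slide the board, without lifting it, across the gap and under the guide lips of the docking bed, holding its tail so that the loaded nose does not dip into the gap or shake the capital. Push it gently home until the spear on its nose has snapped in between the two sprung rollers of the catch, do not ram it, then let go; leave the tools lying about where they are.

Things in the scene. Friction and masses are not known exactly. Their poses are not given: they have to be found in the camera images.
- stand_edge (a point): setting-out stand: fixed plywood stand 260 mm long (x), 210 mm wide, top 40 mm above the bench. This point: middle of its edge at the gap, on the top surface; x axis points horizontally across the gap to the docking bed, y left of that, z up
- turn_button (a joint): dark wooden turn button on the stand (rad): 0 = its 53 mm blade lies across in front of the board's nose and blocks it; grows clockwise seen from above to 1.6 = blade along the travel, out over the gap beside the board's path; the board passes freely from 1.2 on. It stays where it is left (friction about 0.06 N m)
- wing (a point): upright thumb wing of the turn button, on its pivot axis: 40 mm long along the blade (this point's y axis), 12 mm thick (along its x axis), this point half-way up the 30 mm high wing, which stands on a 12 mm high hub over the stand's top
- cleat (a point): the carrying board's handle: a cleat 20 mm thick (x), 84 mm wide (y), 28 mm high, screwed across the board; this point is its centre, 14 mm above the board's upper face, 205 mm behind the nose edge; 35 mm of bare board lie behind it. x axis points to the nose, z up. Board 250 x 130 x 12 mm; with the capital about 0.6 kg, balancing only about 85 mm behind the nose edge
- nose (a point): middle of the board's nose edge, half-way up its 12 mm thickness; axes as the cleat. A flat steel striker sticks out 34 mm ahead: a 7 mm wide neck ending in a spear head 15.6 mm wide, widest 26 mm ahead of the nose edge. The underside of the nose is bevelled 4 mm
- dock_mouth (a point): docking bed, fixed: plywood bed 38 mm above the bench (2 mm lower than the stand), 282 mm long, 190 mm wide, 133 to 150 mm beyond the stand; this point is the middle of its bevelled edge at the gap, on the bed. x axis points along the bed away from the gap (the way in), y left, z up. It lies up to 5 mm and 0.035 rad off the stand's line
- guide_start (a point): point on the bed 45 mm in from its mouth, axes as the mouth: here the two aluminium guides become parallel, 133 mm apart for 123 mm; before it they flare open to about 8 mm more on each side. Lips reach 8 mm over the board's edges, 16.5 mm above the bed, so the board can only be slid in
- catch_range (a point): point on the bed 190 mm in from its mouth, axes as the mouth. The catch is clamped on tracks anywhere near it: the nose edge meets its solid stop faces 20 mm before to 20 mm beyond this point. The spear parts the rollers from about 20 mm before the stop, snaps through about 9 mm before it. Feel for it: the push rises to 10 to 17 N, drops at the snap, then rises hard at the stop
- roller_left (a joint): opening of the left sprung roller of the catch (m): 0 = shut and empty, about 0.003 = closed on the striker's neck (board held), about 0.007 = parted by the widest point of the spear head
- roller_right (a joint): the same for the right roller
- capital_center (a point): carved stone capital, 60 x 60 x 58 mm, 0.3 to 0.45 kg, standing loose on the front half of the board; this point is its centre, 29 mm above the board
- seat (a point): point on the board's upper face 57 mm behind the nose edge, on its middle line, about where the capital stands
- square_c (a point): try square, 168 x 100 x 16 mm, lying on the bench beyond the stand; its centre
- rub_c (a point): reddish rubbing stone, 48 x 75 x 30 mm, on the bench beyond the docking bed; its centre
- chisel_c (a point): steel claw chisel, 30 x 185 x 18 mm, on the bench on the robot's side of the docking bed; its centre
There are look-alikes about, which are no part of the job. Leave any black or yellow look-alike of the part that bears capital_center alone.

How it is judged:
By the outcome, as a careful person would: the job done as asked, in the order asked, and still so for the second after the job is handed in, with the robot touching nothing.
It also fails if it takes over 72 s, if anything falls off the work surface, if the arm or the gripper's body presses on something with over 40 N, if the wrist force passes 120 N, or if a joint passes its speed limit or range.

## Working session

There is one attempt and no reset: what is moved stays moved. The work goes in short steps, Python scripts to look and compute and a tool call to move; the robot and the scene stay as the last step left them, time stands still between calls to the robot, and variables do not carry over. Pictures are saved under pics/ and viewed, about 8 in all and at most 12, crops included, and the job is handed in when it is done.

Besides the shell and the picture viewer there is one more tool, called as name(argument=value, ...), one argument or row to a line, values as JSON. play_rows: Moves the arm, as the interface text tells. Shifts and turns lie within -1 to 1; 1 stands for 0.3 m of shift or pi/2 rad of turn. Its arguments: {"type":"object","properties":{"rows":{"type":"array"},"force":{"type":"number"}},"required":["rows"]}

```bash
ls; mkdir -p pics
python3 - <<'E'
from plant import ctrl,cams
import cv2,numpy as np
s=ctrl.get_state();print({k:np.round(v,3).tolist() for k,v in s.items()})
for n in("scene","top"):
    c=cams.read_camera(n);cv2.imwrite(f"pics/{n}0.png",c["color"][:,:,::-1]);np.savez(f"pics/{n}0.npz",**c)
    print(n,c["fx"],c["fy"],c["cx"],c["cy"],np.round(c["view"],4).tolist())
E
```

```text
pics
{'time': 0.0, 'qpos': [1.183, 0.287, 1.578, -0.0, 1.279, -0.15], 'dq': [0.001, -0.0, 0.0, -0.001, -0.0, -0.0], 'joint_efforts': [0.0, -40.597, -29.263, -0.0, 0.006, 0.0], 'eef_pos': [0.159, 0.655, 0.23], 'tcp_rot': [-0.438, 0.557, 0.437, 0.555], 'contact_force': [-0.341, 0.393, 0.498], 'wrist_torque': [-0.018, -0.005, -0.026], 'opening': 1.001}
scene 376.5529573929446 376.5529573929446 256.40493874258635 189.20153464709236 [[-0.4704, 0.8822, 0.018, 0.2732], [0.6354, 0.3528, -0.6869, -0.2879], [-0.6124, -0.3117, -0.7265, 1.4247], [0.0, 0.0, 0.0, 1.0]]
top 356.96857535199683 356.96857535199683 250.30436849151627 192.42648819174153 [[0.0127, -0.9999, -0.0081, -0.0007], [-0.9975, -0.0121, -0.0694, 0.5366], [0.0693, 0.009, -0.9976, 1.0972], [0.0, 0.0, 0.0, 1.0]]
```

Run:
```python
import cv2
for n in("scene","top"):
    cv2.imwrite(f"pics/{n}0b.png",cv2.resize(cv2.imread(f"pics/{n}0.png"),(800,600),interpolation=cv2.INTER_CUBIC))
```

```text
(no output)
```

View pics/top0b.png

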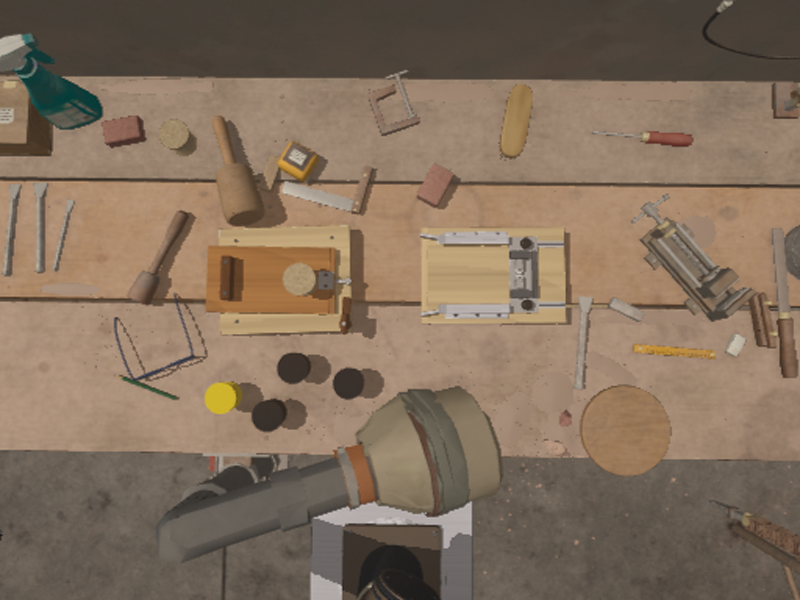

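View pics/scene0b.png

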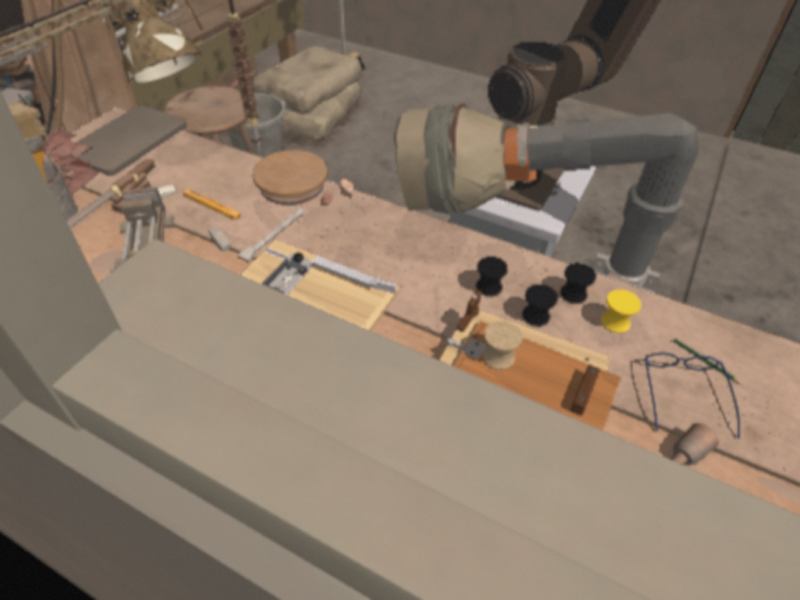

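The top view shows the stand at left with the orange board, dark cleat (228,278), beige capital (300,279), spear (345,282) and dark turn button (346,312). The docking bed is at (495,275). The black and yellow bobbins are look-alikes. The khaki shade with the grey arm seems to be a fixed lamp, so I'll locate that too and confirm with a crop.

```bash
cat > h.py <<'E'
import numpy as np,cv2
from plant import ctrl,cams
def load(n): return dict(np.load(f"pics/{n}.npz"))
def snap(n,tag):
    c=cams.read_camera(n);np.savez(f"pics/{tag}.npz",**c);return c
def ray(c,u,v,fish=False):
    V=c["view"];R=V[:3,:3];o=-R.T@V[:3,3]
    a=np.array([(u-c["cx"])/c["fx"],(v-c["cy"])/c["fy"]])
    if fish:
        r=np.linalg.norm(a);d=np.r_[a/max(r,1e-9)*np.sin(r),np.cos(r)]
    else: d=np.r_[a,1]
    return o,R.T@d
def onz(c,u,v,z,fish=False):
    o,d=ray(c,u,v,fish);return o+d*(z-o[2])/d[2]
def tri(a,b):
    (o,d),(p,e)=a,b
    t=np.linalg.lstsq(np.c_[d,-e],p-o,rcond=None)[0]
    return (o+d*t[0]+p+e*t[1])/2,np.linalg.norm(o+d*t[0]-p-e*t[1])
def proj(c,P,fish=False):
    x=c["view"][:3,:3]@np.asarray(P)+c["view"][:3,3]
    if fish:
        r=np.arctan2(np.hypot(*x[:2]),x[2]);a=x[:2]/np.hypot(*x[:2])*r
    else:a=x[:2]/x[2]
    return np.array([c["cx"]+c["fx"]*a[0],c["cy"]+c["fy"]*a[1]])
def crop(c,u0,v0,u1,v1,s,name):
    im=c["color"][v0:v1,u0:u1,::-1];im=cv2.resize(im,None,fx=s,fy=s,interpolation=cv2.INTER_CUBIC);cv2.imwrite(f"pics/{name}.png",im)
E
python3 - <<'E'
from h import *
t=load("top0");s=load("scene0");k=.64
print("lamp shade",tri(ray(t,430*k,450*k),ray(s,440*k,160*k)))
print("lamp elbow",tri(ray(t,185*k,535*k),ray(s,690*k,140*k)),"base",tri(ray(t,240*k,465*k),ray(s,630*k,265*k)))
print("joint",tri(ray(t,355*k,473*k),ray(s,515*k,153*k)))
for n,u,v,z in[("edgeTop",349,227,.04),("edgeBot",350,333,.04),("dockTop",421,230,.038),("dockBot",421,324,.038),("cleat",228,278,.08),("nose",336,280,.052),("wing",346,312,.08),("cap",300,279,.11)]:
    print(n,onz(t,u*k,v*k,z).round(3))
crop(t,130,140,370,215,3.3,"crop1")
E
```

```text
lamp shade (array([ 0.27880905, -0.07011962,  0.18532266]), np.float64(0.014235021602804692))
lamp elbow (array([0.16074058, 0.3207173 , 0.28329298]), np.float64(0.029288757197647397)) base (array([0.20603011, 0.31019391, 0.01991034]), np.float64(0.023507421932971253))
joint (array([0.24560383, 0.0580497 , 0.22384742]), np.float64(0.0005891572012278803))
edgeTop [0.68  0.091 0.04 ]
edgeBot [0.471 0.085 0.04 ]
dockTop [ 0.676 -0.052  0.038]
dockBot [ 0.49  -0.053  0.038]
cleat [0.572 0.316 0.08 ]
nose [0.573 0.113 0.052]
wing [0.51 0.09 0.08]
cap [0.568 0.174 0.11 ]
```

View pics/crop1.png

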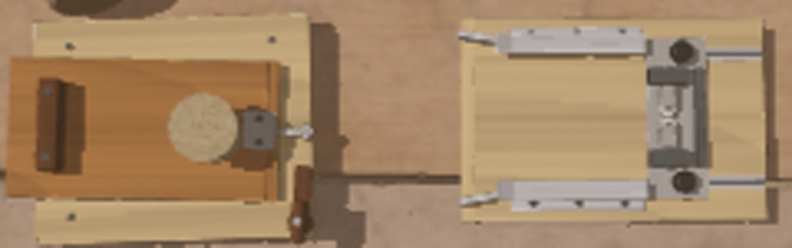

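Crop: board with spear at crop (300,131), turn button pivot at about (299,220) with its blade up to (303,170), beige capital at (204,127) on the board, so that is the right bobbin. Next I'll hover over the button and look from close by.

```bash
cat >> h.py <<'E'
from scipy.spatial.transform import Rotation as Ro
def goal(yaw):  # tool down; jaw (tool z) direction at angle yaw in world xy
    x=np.array([0,0,-1.]);z=np.array([np.cos(yaw),np.sin(yaw),0]);return Ro.from_matrix(np.c_[x,np.cross(z,x),z])
def move(P,yaw=None,cmd=None):
    """shift/turn in tool units from current (or given commanded) pose"""
    s=ctrl.get_state();p,R=(s["eef_pos"],Ro.from_quat(s["tcp_rot"])) if cmd is None else cmd
    sh=R.inv().apply(np.asarray(P)-p)/.3
    tr=np.zeros(3) if yaw is None else (R.inv()*goal(yaw)).as_rotvec()/(np.pi/2)
    return sh.round(4),tr.round(4)
def where():
    s=ctrl.get_state();R=Ro.from_quat(s["tcp_rot"]).as_matrix()
    print("t%.2f"%s["time"],"p",np.round(s["eef_pos"],4),"toolx",R[:,0].round(3),"yaw",round(np.arctan2(R[1,2],R[0,2]),4),"q",np.round(s["qpos"],3),"F",np.round(s["contact_force"],2),"open",round(s["opening"],3))
E
python3 - <<'E'
from h import *
where()
t=load("top0")
for n,u,v,z in[("pivot",299,220,.07),("bladeTip",303,168,.052),("headtip",312,131,.046),("noseL",280,63,.052),("noseR",280,193,.052),("tailL",10,58,.052),("tailR",8,195,.052),("eT",310,15,.04),("eB",313,238,.04),("dT",462,20,.038),("dB",462,220,.038),("dTr",765,20,.038),("dBr",765,217,.038),("cT",49,78,.08),("cB",52,172,.08)]:
    print(n,onz(t,130+u/3.3,140+v/3.3,z).round(4))
for yaw in(1.57,-1.57):print(yaw,move([.505,.09,.24],yaw))
w=snap("wrist","w0");V=w["view"];print(w["fx"],w["cx"],w["cy"],-V[:3,:3].T@V[:3,3],V[2,:3])
E
```

```text
t0.10 p [0.1587 0.6555 0.2301] toolx [-0.001 -0.002 -1.   ] yaw 1.333 q [ 1.183  0.287  1.578 -0.     1.279 -0.15 ] F [0.66 0.25 0.83] open 1.001
pivot [0.4894 0.0934 0.07  ]
bladeTip [0.5378 0.0922 0.052 ]
headtip [0.5727 0.085  0.046 ]
noseL [0.635  0.1153 0.052 ]
noseR [0.5145 0.1129 0.052 ]
tailL [0.6368 0.366  0.052 ]
tailR [0.5096 0.3634 0.052 ]
eT [0.6827 0.0893 0.04  ]
eB [0.4738 0.0828 0.04  ]
dT [ 0.6799 -0.0534  0.038 ]
dB [ 0.4922 -0.055   0.038 ]
dTr [ 0.6831 -0.3371  0.038 ]
dBr [ 0.4985 -0.3355  0.038 ]
cT [0.6144 0.3205 0.08  ]
cB [0.5294 0.315  0.08  ]
1.57 (array([-0.0303, -1.5657, -1.56  ]), array([-0.1509, -0.0013, -0.0004]))
-1.57 (array([-0.0303, -1.5657, -1.56  ]), array([ 1.8481e+00, -5.0000e-04,  1.9000e-03]))
297.3186396354542 250.00123527624666 187.4634481010613 [0.09198875 0.67219718 0.37249531] [ 0.26305205 -0.06729019 -0.96243215]
```

```bash
python3 -c "
from h import *
a=move([.45,.45,.3],1.57);print(a)
print((np.array(move([.4894,.0934+.02,.26],None,(np.array([.45,.45,.3]),goal(1.57)))[0])))"
```

```text
(array([-0.2321, -1.1047, -0.4376]), array([-0.1508, -0.0012, -0.0003]))
[ 0.1333 -0.1322 -1.1219]
```

play_rows(
  rows=[
    [100, [-0.23, -0.97, -0.4], [-0.15, 0, 0]],
    [100, [-0.23, -0.97, -0.4], [-0.15, 0, 0]],
    [100, [-0.23, -0.97, -0.4], [-0.15, 0, 0]],
    [100, [-0.23, -0.97, -0.4], [-0.15, 0, 0]],
    [100, [-0.23, -0.97, -0.4], [-0.15, 0, 0]],
    [100, [-0.23, -0.97, -0.4], [-0.15, 0, 0]],
    [100, [-0.23, -0.97, -0.4], [-0.15, 0, 0]],
    [100, [-0.23, -0.97, -0.4], [-0.15, 0, 0]],
    [100, [-0.23, -0.97, -0.4], [-0.15, 0, 0]],
  ],
)

```text
time: 0.9
eef_pos: [0.4184, 0.4677, 0.3019]
tcp_rot: [-0.499, 0.501, 0.497, 0.503]
contact_force: [-0.2, -0.6, -0.7]
opening: 1.0
```

```bash
python3 -c "
from h import *
where();print(move([.489,.11,.25],1.5708))"
```

```text
t0.90 p [0.4184 0.4677 0.3019] toolx [ 0.004  0.    -1.   ] yaw 1.5625 q [ 0.68   0.137  1.624 -0.002  1.378 -0.882] F [-0.18 -0.59 -0.69] open 1.0
(array([ 0.1738, -0.2445, -1.1903]), array([-0.0053,  0.0001,  0.0025]))
```

play_rows(
  rows=[
    [60, [0.1, -0.24, -1.0], [-0.005, 0, 0.002]],
    [60, [0.1, -0.24, -1.0], [-0.005, 0, 0.002]],
    [60, [0.1, -0.24, -1.0], [-0.005, 0, 0.002]],
    [60, [0.1, -0.24, -1.0], [-0.005, 0, 0.002]],
    [60, [0.1, -0.24, -1.0], [-0.005, 0, 0.002]],
    [60, [0.1, -0.24, -1.0], [-0.005, 0, 0.002]],
    [60, [0.1, -0.24, -1.0], [-0.005, 0, 0.002]],
    [60, [0.1, -0.24, -1.0], [-0.005, 0, 0.002]],
    [60, [0.1, -0.24, -1.0], [-0.005, 0, 0.002]],
  ],
)

```text
time: 1.65
eef_pos: [0.4849, 0.1677, 0.2692]
tcp_rot: [-0.499, 0.501, 0.501, 0.498]
contact_force: [-1.1, 0.0, 0.0]
opening: 0.6
```

```bash
python3 -c "
from h import *
where();w=snap('wrist','w1');cv2.imwrite('pics/w1.png',cv2.resize(w['color'][:,:,::-1],(800,600),interpolation=cv2.INTER_CUBIC))"
```

```text
t1.65 p [0.4849 0.1677 0.2692] toolx [-0.005 -0.001 -1.   ] yaw 1.5718 q [ 0.135 -0.102  1.924 -0.     1.324 -1.436] F [-1.07  0.04  0.04] open 0.6
```

View pics/w1.png

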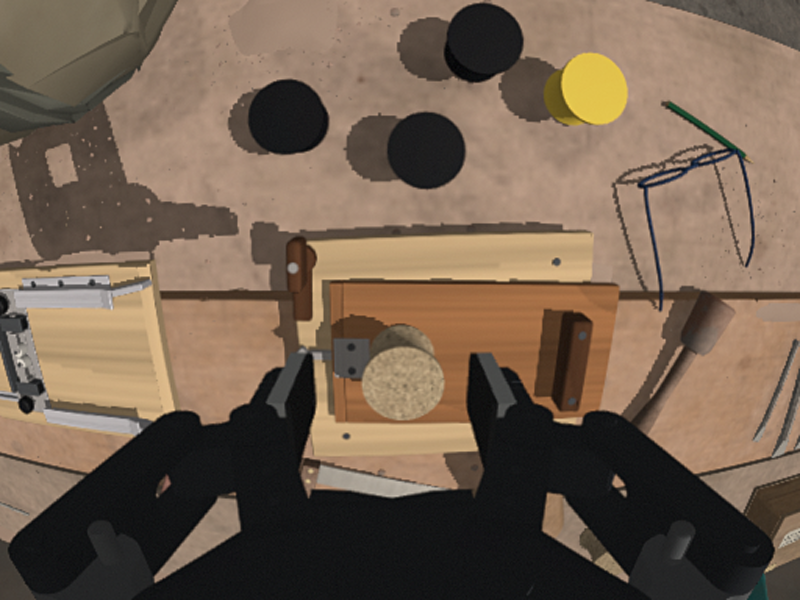

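The wrist view shows the button at (300,278) with a silver screw at (293,268), the cleat at (573,362), the capital at (402,385) and the spear at (312,353). I'll enlarge it.

```bash
python3 -c "
from h import *
w=load('w1');crop(w,170,140,290,240,6.6,'w1c')"
```

```text
(no output)
```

View pics/w1c.png

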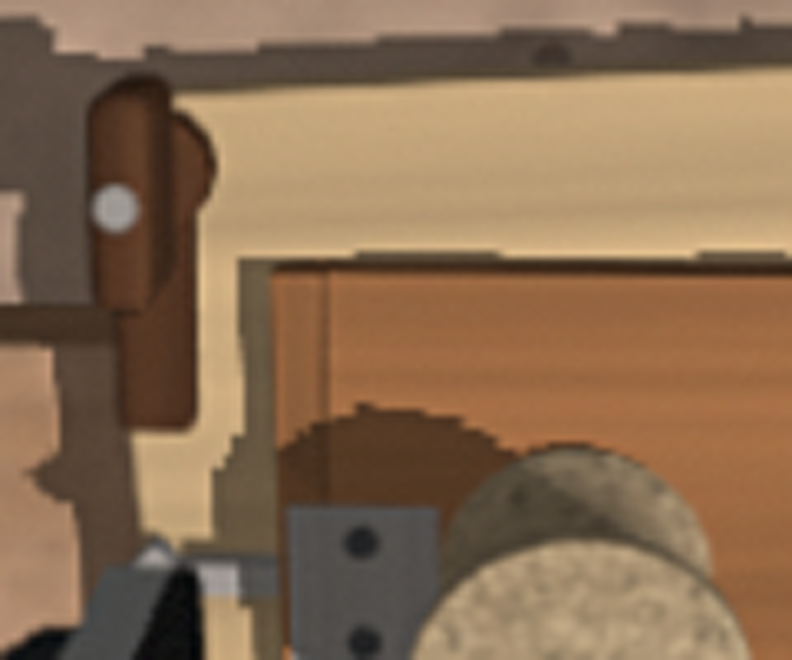

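```bash
python3 -c "
from h import *
w=load('w1');f=lambda u,v,z:onz(w,170+u/6.6,140+v/6.6,z,True).round(4)
g=lambda u,v,z:onz(w,u*.64,v*.64,z,True).round(4)
print('pivot',f(115,210,.083),'blade',f(122,428,.052),f(195,428,.052))
t=load('top0');print('pivot top pix',proj(t,f(115,210,.083)),(proj(t,f(115,210,.083))-[130,140])*3.3)
print('noseR',f(274,265,.052),'tailR',g(618,284,.052),'cleat top',g(577,318,.080),g(593,322,.08),g(555,405,.08),g(580,410,.08))
print('edge',f(135,440,.04),g(314,456,.04), 'dock',g(152,262,.038),g(174,433,.038))
P=f(115,210,.083);print(move([P[0],P[1],.16],1.5708), move([P[0],P[1],.057],1.5708))
"
```

```text
pivot [0.4893 0.0953 0.083 ] blade [0.54   0.0874 0.052 ] [0.5399 0.102  0.052 ]
pivot top pix [219.53958322 206.56994043] [295.48062463 219.68080341]
noseR [0.507  0.1189 0.052 ] tailR [0.5084 0.3648 0.052 ] cleat top [0.5294 0.3158 0.08  ] [0.5331 0.3307 0.08  ] [0.6076 0.307  0.08  ] [0.6143 0.3318 0.08  ]
edge [0.5467 0.0872 0.04  ] [0.685  0.0924 0.04  ] dock [ 0.4916 -0.048   0.038 ] [ 0.6704 -0.0561  0.038 ]
(array([ 0.3652, -0.0165, -0.2474]), array([ 0.0015,  0.0002, -0.0029])) (array([ 0.7085, -0.018 , -0.2475]), array([ 0.0015,  0.0002, -0.0029]))
```

play_rows(
  rows=[
    [50, [0.2, -0.017, -0.245], [0.0015, 0, -0.003]],
    [50, [0.3, -0.017, -0.245], [0.0015, 0, -0.003]],
    [50, [0.4, -0.017, -0.245], [0.0015, 0, -0.003]],
    [50, [0.45, -0.017, -0.245], [0.0015, 0, -0.003]],
    [50, [0.5, -0.017, -0.245], [0.0015, 0, -0.003]],
    [50, [0.5, -0.017, -0.245], [0.0015, 0, -0.003]],
    [50, [0.5, -0.017, -0.245], [0.0015, 0, -0.003]],
  ],
)

```text
time: 2.28
eef_pos: [0.4893, 0.0985, 0.1197]
tcp_rot: [-0.501, 0.499, 0.501, 0.499]
contact_force: [0.1, 0.5, 0.8]
opening: 0.498
```

```bash
python3 -c "
from h import *
where();w=snap('wrist','w2');crop(w,150,90,350,240,4,'w2c');print(move([.489,.0945,.058],1.5708));print(proj(w,[.4893,.0945,.083],True),(proj(w,[.4893,.0945,.083],True)-[150,90])*4)"
```

```text
t2.28 p [0.4893 0.0985 0.1197] toolx [-0.  0. -1.] yaw 1.5756 q [-5.000e-03  2.200e-02  2.093e+00  1.000e-03  1.027e+00 -1.581e+00] F [0.13 0.51 0.83] open 0.498
(array([ 0.2112,  0.006 , -0.0131]), array([0.0031, 0.0002, 0.0019]))
[243.84781061 214.73900538] [375.39124246 498.95602153]
```

View pics/w2c.png

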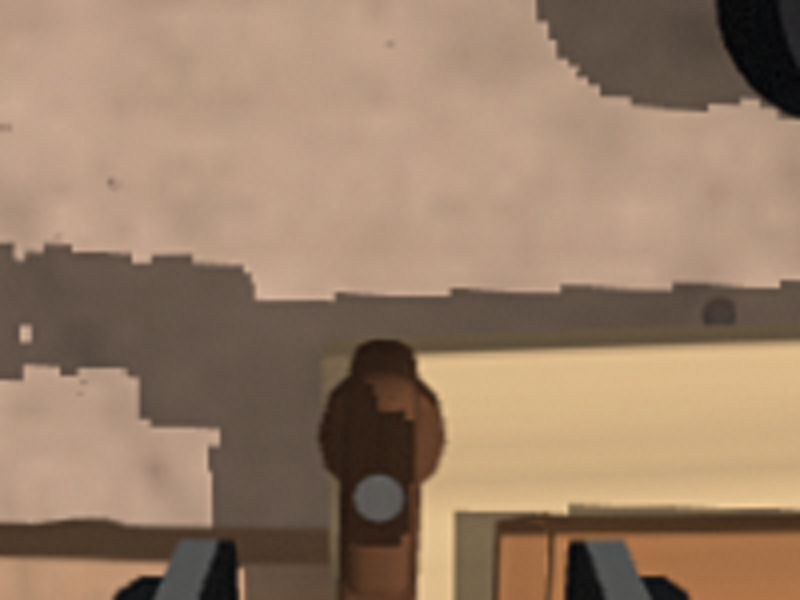

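The screw is at crop (379,497), within 1 px of the prediction, so I'll descend and grip the wing.

play_rows(
  rows=[
    [50, [0.0, 0.003, -0.013], [0.003, 0, 0.002]],
    [50, [0.07, 0.003, -0.013], [0.003, 0, 0.002]],
    [50, [0.14, 0.003, -0.013], [0.003, 0, 0.002]],
    [50, [0.207, 0.003, -0.013], [0.003, 0, 0.002]],
    [50, [0.207, 0.003, -0.013], [0.003, 0, 0.002]],
    [10, [0.207, 0.003, -0.013], [0.003, 0, 0.002]],
    [5, [0.207, 0.003, -0.013], [0.003, 0, 0.002]],
    [5, [0.207, 0.003, -0.013], [0.003, 0, 0.002]],
    [5, [0.207, 0.003, -0.013], [0.003, 0, 0.002]],
    [5, [0.207, 0.003, -0.013], [0.003, 0, 0.002]],
  ],
  force=30,
)

```text
time: 3.17
eef_pos: [0.4908, 0.0945, 0.0607]
tcp_rot: [-0.499, 0.499, 0.499, 0.502]
contact_force: [-0.9, 5.7, 2.6]
opening: 0.134
```

```bash
python3 -c "
from h import *
where()"
```

```text
t3.17 p [0.4908 0.0945 0.0607] toolx [ 0.003  0.003 -1.   ] yaw 1.5683 q [-0.014  0.117  2.121  0.003  0.901 -1.585] F [-0.87  5.7   2.57] open 0.134
```

play_rows(
  rows=[
    [5, [0, 0, 0], [0.06, 0, 0]],
    [5, [0, 0, 0], [0.12, 0, 0]],
    [5, [0, 0, 0], [0.18, 0, 0]],
    [5, [0, 0, 0], [0.24, 0, 0]],
    [5, [0, 0, 0], [0.3, 0, 0]],
    [5, [0, 0, 0], [0.36, 0, 0]],
    [5, [0, 0, 0], [0.42, 0, 0]],
    [5, [0, 0, 0], [0.48, 0, 0]],
    [5, [0, 0, 0], [0.54, 0, 0]],
    [5, [0, 0, 0], [0.6, 0, 0]],
  ],
)

```text
time: 4.0
eef_pos: [0.4899, 0.0931, 0.0607]
tcp_rot: [-0.217, 0.673, 0.217, 0.673]
contact_force: [-4.2, -0.6, 5.4]
opening: 0.129
```

play_rows(
  rows=[
    [5, [0, 0, 0], [0.06, 0, 0]],
    [5, [0, 0, 0], [0.12, 0, 0]],
    [5, [0, 0, 0], [0.18, 0, 0]],
    [5, [0, 0, 0], [0.24, 0, 0]],
    [5, [0, 0, 0], [0.3, 0, 0]],
    [5, [0, 0, 0], [0.34, 0, 0]],
    [5, [0, 0, 0], [0.36, 0, 0]],
    [5, [0, 0, 0], [0.36, 0, 0]],
  ],
)

```text
time: 4.67
eef_pos: [0.4889, 0.0928, 0.0606]
tcp_rot: [-0.022, 0.708, 0.021, 0.705]
contact_force: [-7.1, -2.2, 7.3]
opening: 0.134
```

```bash
python3 -c "
from h import *
where()"
```

```text
t4.67 p [0.4889 0.0928 0.0606] toolx [-0.004 -0.002 -1.   ] yaw 0.0615 q [-1.600e-02  1.160e-01  2.122e+00 -2.000e-03  9.070e-01 -7.600e-02] F [-7.08 -2.21  7.3 ] open 0.134
```

play_rows(
  rows=[
    [45, [0, 0, 0], [0, 0, 0]],
    [45, [0, 0, 0], [0, 0, 0]],
    [45, [0, 0, 0], [0, 0, 0]],
    [45, [-0.07, 0, 0], [0, 0, 0]],
    [45, [-0.15, 0, 0], [0, 0, 0]],
    [60, [-0.25, 0, 0], [0, 0, 0]],
    [60, [-0.37, 0, 0], [0, 0, 0]],
    [60, [-0.5, 0, 0], [0, 0, 0]],
    [60, [-0.5, 0, 0], [0, 0, 0]],
  ],
)

```text
time: 5.42
eef_pos: [0.4944, 0.0934, 0.2179]
tcp_rot: [-0.022, 0.701, 0.022, 0.712]
contact_force: [1.5, 0.7, 1.5]
opening: 0.597
```

```bash
python3 -c "
from h import *
where();t=snap('top','t1');crop(t,130,135,370,225,3.3,'t1c')
print(move([.57,.3185,.2],1.5708))"
```

```text
t5.42 p [0.4944 0.0934 0.2179] toolx [ 0.016 -0.    -1.   ] yaw 0.0618 q [-0.015 -0.096  2.014  0.     1.208 -0.077] F [1.53 0.66 1.46] open 0.597
(array([0.05  , 0.7332, 0.3026]), array([-0.9607,  0.005 ,  0.0055]))
```

View pics/t1c.png

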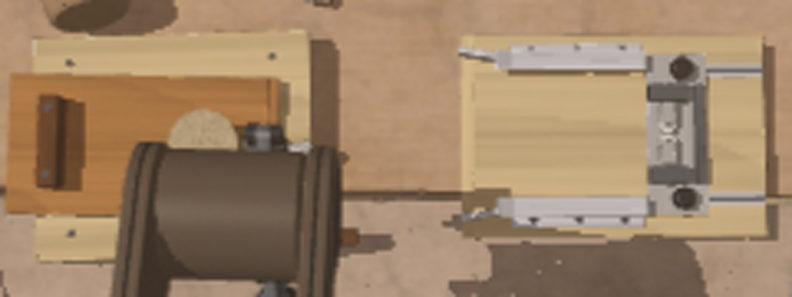

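The blade tip now shows at crop (350,237), out over the gap and clear of the path, with the board undisturbed. I'll measure the board and guide axes from the clear top image while moving to the cleat.

play_rows(
  rows=[
    [85, [0.0, 0.73, 0.3], [-0.5, 0, 0]],
    [85, [0.0, 0.73, 0.3], [-0.5, 0, 0]],
    [85, [0.0, 0.73, 0.3], [-0.5, 0, 0]],
    [85, [0.0, 0.73, 0.3], [-0.9607, 0.005, 0.0055]],
    [85, [0.0, 0.73, 0.3], [-0.9607, 0.005, 0.0055]],
    [85, [0.0, 0.73, 0.3], [-0.9607, 0.005, 0.0055]],
    [85, [0.0, 0.73, 0.3], [-0.9607, 0.005, 0.0055]],
    [85, [0.0, 0.73, 0.3], [-0.9607, 0.005, 0.0055]],
    [85, [0.0, 0.73, 0.3], [-0.9607, 0.005, 0.0055]],
    [85, [0.0, 0.73, 0.3], [-0.9607, 0.005, 0.0055]],
  ],
)

```text
time: 6.3
eef_pos: [0.5651, 0.3176, 0.2059]
tcp_rot: [-0.43, 0.562, 0.436, 0.555]
contact_force: [-0.3, -0.6, -0.6]
opening: 0.849
```

play_rows(
  rows=[
    [85, [0, 0, 0], [-0.16, 0, 0]],
    [85, [0, 0, 0], [-0.16, 0, 0]],
    [85, [0, 0, 0], [-0.16, 0, 0]],
    [85, [0, 0, 0], [-0.16, 0, 0]],
  ],
)

```text
time: 6.63
eef_pos: [0.5652, 0.3172, 0.2066]
tcp_rot: [-0.494, 0.506, 0.5, 0.5]
contact_force: [0.1, 0.7, -0.3]
opening: 0.854
```

Run:
```python
from h import *
where();w=snap('wrist','w3')
print("cleat pix pred",proj(w,[.572,.318,.08],True))
cv2.imwrite('pics/w3.png',cv2.resize(w['color'][:,:,::-1],(800,600),interpolation=cv2.INTER_CUBIC))
t=load("top0");hsv=cv2.cvtColor(t["color"],cv2.COLOR_RGB2HSV)
print("board hsv",hsv[190,170],"stand",hsv[150,160],"guide",hsv[152,300],"bed",hsv[175,300])
def rects(m,z,amin):
    cs,_=cv2.findContours(m.astype(np.uint8),cv2.RETR_EXTERNAL,cv2.CHAIN_APPROX_NONE)
    for c in cs:
        if cv2.contourArea(c)>amin:
            P=np.array([onz(t,u,v,z)[:2] for u,v in c[:,0]+0.0],np.float32)
            r=cv2.minAreaRect(P);print(z,cv2.contourArea(c),np.round(r[0],4),np.round(r[1],4),round(r[2],2),cv2.boundingRect(c))
H,S,V=[hsv[...,i].astype(int) for i in range(3)]
roi=np.zeros(H.shape,bool);roi[140:220,130:370]=1
rects(roi&(H<14)&(S>110)&(V>100),.052,300)
rects(roi&(S<50)&(V>150),.058,80)
```

```text
t6.63 p [0.5652 0.3172 0.2066] toolx [-0.012  0.001 -1.   ] yaw 1.5597 q [ 0.353  0.254  1.663  0.005  1.236 -1.208] F [ 0.11  0.7  -0.3 ] open 0.854
cleat pix pred [250.98411902 188.63644907]
board hsv [ 14 154 166] stand [ 18  97 182] guide [  6  14 179] bed [ 18  95 171]
0.058 316.5 [ 0.5157 -0.1351] [0.0241 0.1685] 0.7 (269, 195, 57, 9)
0.058 147.5 [ 0.5884 -0.2419] [0.0393 0.0577] 89.74 (326, 166, 14, 20)
0.058 292.0 [ 0.6601 -0.1345] [0.0215 0.1699] 0.65 (269, 148, 57, 8)
```

View pics/w3.png

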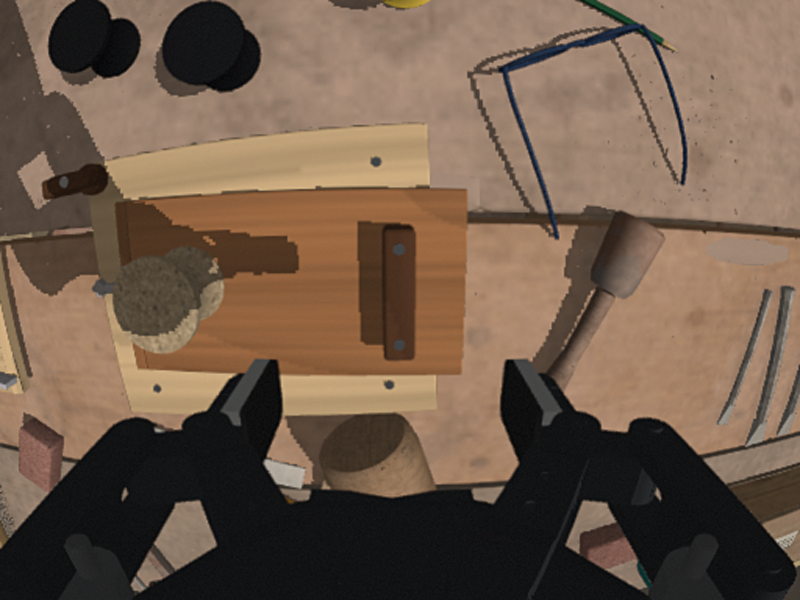

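The wrist view shows the cleat's top face from (387,226) to (413,358) with screws at (399,249) and (399,345), the board tail edge at (465,280), and the button at (75,183) turned along the travel.

Run:
```python
from h import *
w=load('w3');g=lambda u,v,z:onz(w,u*.64,v*.64,z,True)
a,b=g(399,249,.0805),g(399.5,345,.0805);print("screws",a.round(4),b.round(4),"mid",((a+b)/2).round(4),"slope",(b-a)[1]/(b-a)[0])
print("cleat corners",[g(u,v,.08)[:2].round(4) for u,v in[(387,226),(413,226),(387,358),(413,358)]])
print("tail",g(466.5,190,.052).round(4),g(463,374,.052).round(4),"side R",[g(u,v,.052)[:2].round(4) for u,v in[(118,203),(250,190),(466,190)]],"side L",[g(u,v,.052)[:2].round(4) for u,v in[(138,367),(300,373),(463,374)]])
for y in((a+b)[1]/2,): 
  for yaw in (1.5708,):
    print(move([((a+b)/2)[0],y,.12],yaw),move([((a+b)/2)[0],y,.056],yaw))
```

```text
screws [0.5441 0.3223 0.0805] [0.6043 0.3222 0.0805] mid [0.5742 0.3223 0.0805] slope -0.002261127798295802
cleat corners [array([0.5304, 0.3155]), array([0.5306, 0.3306]), array([0.6133, 0.3143]), array([0.6135, 0.3307])]
tail [0.5106 0.3665 0.052 ] [0.6387 0.3677 0.052 ] side R [array([0.5089, 0.1213]), array([0.5074, 0.2256]), array([0.5106, 0.3662])] side L [array([0.6361, 0.1183]), array([0.6368, 0.2516]), array([0.6387, 0.3677])]
(array([ 0.2893, -0.0326,  0.0167]), array([-0.007 ,  0.0004, -0.0073])) (array([ 0.5027, -0.035 ,  0.0166]), array([-0.007 ,  0.0004, -0.0073]))
```

play_rows(
  rows=[
    [60, [0.1, -0.031, 0.018], [-0.007, 0, -0.007]],
    [60, [0.2, -0.031, 0.018], [-0.007, 0, -0.007]],
    [60, [0.3, -0.031, 0.018], [-0.007, 0, -0.007]],
    [60, [0.36, -0.031, 0.018], [-0.007, 0, -0.007]],
    [60, [0.42, -0.031, 0.018], [-0.007, 0, -0.007]],
    [60, [0.46, -0.031, 0.018], [-0.007, 0, -0.007]],
    [60, [0.48, -0.031, 0.018], [-0.007, 0, -0.007]],
    [60, [0.48, -0.031, 0.018], [-0.007, 0, -0.007]],
    [60, [0.48, -0.031, 0.018], [-0.007, 0, -0.007]],
  ],
  force=25,
)

```text
time: 7.43
eef_pos: [0.5741, 0.3231, 0.0646]
tcp_rot: [0.501, -0.499, -0.5, -0.5]
contact_force: [0.3, 0.3, 0.9]
opening: 0.599
```

```bash
python3 -c "
from h import *
where();print(move([.573,.3225,.056],1.5708))"
```

```text
t7.43 p [0.5741 0.3231 0.0646] toolx [ 0.002  0.001 -1.   ] yaw 1.5731 q [ 3.590e-01  4.240e-01  1.725e+00  1.000e-03  9.900e-01 -1.215e+00] F [0.27 0.29 0.9 ] open 0.599
(array([ 0.0287,  0.0038, -0.002 ]), array([0.0015, 0.001 , 0.0013]))
```

play_rows(
  rows=[
    [60, [0.01, 0.003, -0.002], [0, 0, 0]],
    [60, [0.022, 0.003, -0.002], [0, 0, 0]],
    [45, [0.022, 0.003, -0.002], [0, 0, 0]],
    [35, [0.022, 0.003, -0.002], [0, 0, 0]],
    [30, [0.022, 0.003, -0.002], [0, 0, 0]],
    [27, [0.022, 0.003, -0.002], [0, 0, 0]],
    [24, [0.022, 0.003, -0.002], [0, 0, 0]],
    [21, [0.022, 0.003, -0.002], [0, 0, 0]],
    [18, [0.022, 0.003, -0.002], [0, 0, 0]],
    [15, [0.022, 0.003, -0.002], [0, 0, 0]],
  ],
  force=25,
)

```text
time: 8.27
eef_pos: [0.5729, 0.3221, 0.0578]
tcp_rot: [0.501, -0.499, -0.501, -0.5]
contact_force: [-1.2, -1.5, 2.6]
opening: 0.228
```

play_rows(
  rows=[
    [5, [0, 0, 0], [0, 0, 0]],
    [5, [0, 0, 0], [0, 0, 0]],
    [5, [0, 0, 0], [0, 0, 0]],
  ],
  force=70,
)

```text
time: 8.52
eef_pos: [0.5731, 0.3223, 0.058]
tcp_rot: [0.501, -0.499, -0.501, -0.5]
contact_force: [-1.3, -1.2, 4.1]
opening: 0.221
```

```bash
python3 -c "
from h import *
where();w=snap('wrist','w4');cv2.imwrite('pics/w4.png',cv2.resize(w['color'][:,:,::-1],(800,600),interpolation=cv2.INTER_CUBIC))"
```

```text
t8.52 p [0.5731 0.3223 0.058 ] toolx [ 0.002  0.001 -1.   ] yaw 1.5735 q [ 3.580e-01  4.310e-01  1.730e+00  1.000e-03  9.790e-01 -1.216e+00] F [-1.27 -1.21  4.12] open 0.221
```

Cleat gripped (opening 0.22, about 19 mm). I'll slide smoothly at about 36 mm/s toward the gap with a small drift left.

play_rows(
  rows=[
    [5, [0, 0, -0.002], [0, 0, 0]],
    [5, [0, 0, -0.005], [0, 0, 0]],
    [5, [0, 0, -0.01], [0, 0, 0]],
    [5, [0, 0, -0.016], [0, 0, 0]],
    [5, [0, 0, -0.024], [0, 0, 0]],
    [5, [0, 0, -0.033], [0, 0, 0]],
    [5, [0, 0, -0.043], [0, 0, 0]],
    [5, [0, 0, -0.053], [0, 0, 0]],
    [5, [0, 0, -0.063], [0, 0, 0]],
    [5, [0, 0, -0.073], [0, 0, 0]],
  ],
  force=100,
)

```text
time: 9.4
eef_pos: [0.5734, 0.3016, 0.0581]
tcp_rot: [-0.501, 0.497, 0.501, 0.501]
contact_force: [-0.0, 5.4, 3.7]
opening: 0.207
```

play_rows(
  rows=[
    [5, [0, -0.0005, -0.01], [0, 0, 0]],
    [5, [0, -0.001, -0.02], [0, 0, 0]],
    [5, [0, -0.002, -0.03], [0, 0, 0]],
    [5, [0, -0.003, -0.04], [0, 0, 0]],
    [5, [0, -0.004, -0.05], [0, 0, 0]],
    [5, [0, -0.005, -0.06], [-0.001, 0, 0]],
    [5, [0, -0.006, -0.07], [-0.001, 0, 0]],
    [5, [0, -0.007, -0.08], [-0.002, 0, 0]],
    [5, [0, -0.008, -0.09], [-0.002, 0, 0]],
    [5, [0, -0.009, -0.1], [-0.003, 0, 0]],
  ],
)

```text
time: 10.23
eef_pos: [0.576, 0.2717, 0.058]
tcp_rot: [-0.502, 0.496, 0.502, 0.5]
contact_force: [-1.5, 5.0, 5.5]
opening: 0.211
```

play_rows(
  rows=[
    [5, [0, -0.001, -0.01], [0, 0, 0]],
    [5, [0, -0.002, -0.02], [0, 0, 0]],
    [5, [0, -0.003, -0.03], [0, 0, 0]],
    [5, [0, -0.004, -0.04], [0, 0, 0]],
    [5, [0, -0.005, -0.05], [0, 0, 0]],
    [5, [0, -0.006, -0.058], [-0.001, 0, 0]],
    [5, [0, -0.007, -0.064], [-0.001, 0, 0]],
    [5, [0, -0.007, -0.068], [-0.002, 0, 0]],
    [5, [0, -0.007, -0.07], [-0.002, 0, 0]],
    [5, [0, -0.007, -0.07], [-0.003, 0, 0]],
  ],
)

```text
time: 11.07
eef_pos: [0.5783, 0.2506, 0.058]
tcp_rot: [-0.503, 0.495, 0.503, 0.499]
contact_force: [-0.5, 4.6, 4.7]
opening: 0.214
```

```bash
python3 -c "
from h import *
where();w=snap('wrist','w5');cv2.imwrite('pics/w5.png',cv2.resize(w['color'][:,:,::-1],(800,600),interpolation=cv2.INTER_CUBIC))"
```

```text
t11.07 p [0.5783 0.2506 0.058 ] toolx [ 0.003  0.004 -1.   ] yaw 1.583 q [ 0.247  0.378  1.802  0.003  0.958 -1.338] F [-0.51  4.6   4.67] open 0.214
```

View pics/w5.png

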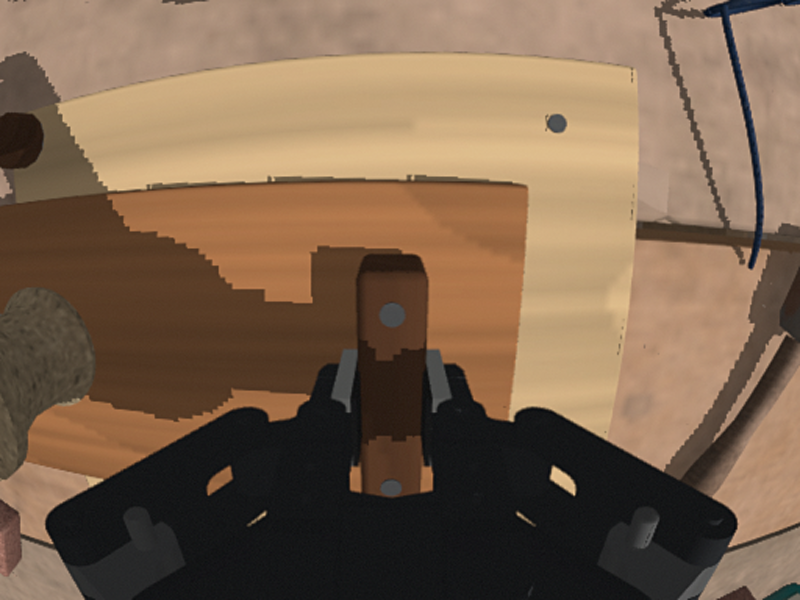

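The grip is central between the screws at (392,315) and (391,489), and the capital stands upright at (40,370). I'll continue over the gap with full grip force.

play_rows(
  rows=[
    [5, [0, 0, -0.002], [0, 0, 0]],
    [5, [0, 0, -0.005], [0, 0, 0]],
    [5, [0, -0.001, -0.01], [0, 0, 0]],
    [5, [0, -0.001, -0.016], [0, 0, 0]],
    [5, [0, -0.002, -0.024], [0, 0, 0]],
    [5, [0, -0.003, -0.033], [0, 0, 0]],
    [5, [0, -0.004, -0.043], [0, 0, 0]],
    [5, [0, -0.005, -0.053], [0, 0, 0]],
    [5, [0, -0.006, -0.063], [0, 0, 0]],
    [5, [0, -0.006, -0.073], [0, 0, 0]],
  ],
  force=120,
)

```text
time: 11.95
eef_pos: [0.5806, 0.2287, 0.0581]
tcp_rot: [-0.503, 0.495, 0.503, 0.498]
contact_force: [-0.1, 5.5, 5.6]
opening: 0.207
```

play_rows(
  rows=[
    [5, [0, 0, -0.01], [0, 0, 0]],
    [5, [0, -0.001, -0.02], [0, 0, 0]],
    [5, [0, -0.001, -0.03], [0, 0, 0]],
    [5, [0, -0.002, -0.04], [0, 0, 0]],
    [5, [0, -0.002, -0.05], [0, 0, 0]],
    [5, [0, -0.003, -0.06], [0, 0, 0]],
    [5, [0, -0.004, -0.07], [0, 0, 0]],
    [5, [0, -0.005, -0.08], [0, 0, 0]],
    [5, [0, -0.006, -0.09], [0, 0, 0]],
    [5, [0, -0.006, -0.1], [0, 0, 0]],
  ],
)

```text
time: 12.78
eef_pos: [0.5828, 0.1987, 0.0581]
tcp_rot: [-0.503, 0.495, 0.503, 0.499]
contact_force: [-0.5, 5.1, 6.5]
opening: 0.205
```

play_rows(
  rows=[
    [5, [0, 0, -0.01], [0, 0, 0]],
    [5, [0, 0, -0.02], [0, 0, 0]],
    [5, [0, 0, -0.03], [0, 0, 0]],
    [5, [0, 0, -0.04], [0, 0, 0]],
    [5, [0, 0, -0.048], [0, 0, 0]],
    [5, [0, 0, -0.054], [0, 0, 0]],
    [5, [0, 0, -0.058], [0, 0, 0]],
    [5, [0, 0, -0.06], [0, 0, 0]],
    [5, [0, 0, -0.06], [0, 0, 0]],
  ],
)

```text
time: 13.53
eef_pos: [0.5831, 0.1806, 0.0582]
tcp_rot: [0.503, -0.495, -0.503, -0.499]
contact_force: [-0.3, 5.7, 6.3]
opening: 0.207
```

```bash
python3 -c "
from h import *
where();t=snap('top','t2');crop(t,190,130,370,225,4.4,'t2c')"
```

```text
t13.53 p [0.5831 0.1806 0.0582] toolx [ 0.003  0.003 -1.   ] yaw 1.5832 q [ 0.133  0.34   1.853  0.004  0.945 -1.452] F [-0.31  5.74  6.33] open 0.207
```

View pics/t2c.png

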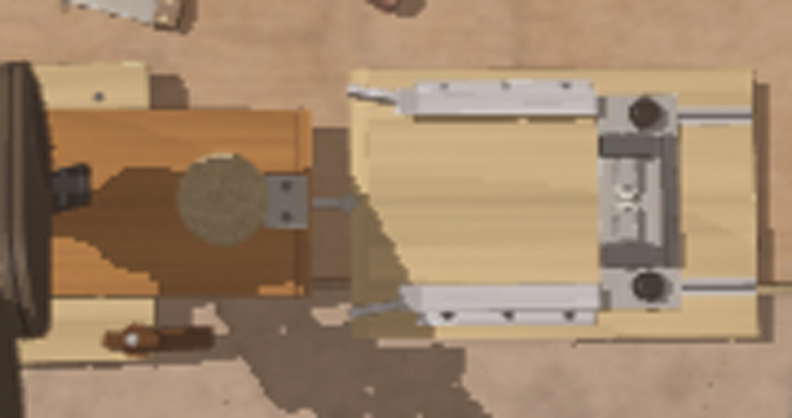

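Top crop: nose edge at (310,108)–(309,297), centre v≈202.5. The dock's centre line, taken between the guides and rollers, extrapolates to about 204 here with the same slope. That makes the offset under 1 mm, the button is clear, and I can go straight in along the tool axis.

play_rows(
  rows=[
    [5, [0, 0, -0.002], [0, 0, 0]],
    [5, [0, 0, -0.005], [0, 0, 0]],
    [5, [0, 0, -0.01], [0, 0, 0]],
    [5, [0, 0, -0.016], [0, 0, 0]],
    [5, [0, 0, -0.024], [0, 0, 0]],
    [5, [0, 0, -0.033], [0, 0, 0]],
    [5, [0, 0, -0.043], [0, 0, 0]],
    [5, [0, 0, -0.053], [0, 0, 0]],
    [5, [0, 0, -0.063], [0, 0, 0]],
    [5, [0, 0, -0.073], [0, 0, 0]],
  ],
)

```text
time: 14.42
eef_pos: [0.5835, 0.159, 0.0583]
tcp_rot: [-0.503, 0.495, 0.503, 0.499]
contact_force: [-0.1, 5.7, 6.5]
opening: 0.207
```

play_rows(
  rows=[
    [5, [0, 0, -0.01], [0, 0, 0]],
    [5, [0, 0, -0.02], [0, 0, 0]],
    [5, [0, 0, -0.03], [0, 0, 0]],
    [5, [0, 0, -0.04], [0, 0, 0]],
    [5, [0, 0, -0.05], [0, 0, 0]],
    [5, [0, 0, -0.06], [0, 0, 0]],
    [5, [0, 0, -0.07], [0, 0, 0]],
    [5, [0, 0, -0.08], [0, 0, 0]],
    [5, [0, 0, -0.088], [0, 0, 0]],
    [5, [0, 0, -0.095], [0, 0, 0]],
  ],
)

```text
time: 15.25
eef_pos: [0.5839, 0.1307, 0.0584]
tcp_rot: [-0.503, 0.495, 0.503, 0.499]
contact_force: [0.4, 7.6, 7.0]
opening: 0.209
```

```bash
python3 -c "
from h import *
where();print(ctrl.get_state()['wrist_torque'])"
```

```text
t15.25 p [0.5839 0.1307 0.0584] toolx [ 0.004  0.005 -1.   ] yaw 1.5822 q [ 0.049  0.316  1.884  0.006  0.938 -1.537] F [0.41 7.59 7.  ] open 0.209
[ 1.29376921  0.16365064 -0.0066893 ]
```

play_rows(
  rows=[
    [5, [0, 0, -0.007], [0, 0, 0]],
    [5, [0, 0, -0.014], [0, 0, 0]],
    [5, [0, 0, -0.021], [0, 0, 0]],
    [5, [0, 0, -0.028], [0, 0, 0]],
    [5, [0, 0, -0.035], [0, 0, 0]],
    [5, [0, 0, -0.042], [0, 0, 0]],
    [5, [0, 0, -0.049], [0, 0, 0]],
    [5, [0, 0, -0.056], [0, 0, 0]],
    [5, [0, 0, -0.063], [0, 0, 0]],
    [5, [0, 0, -0.07], [0, 0, 0]],
  ],
)

```text
time: 16.08
eef_pos: [0.5841, 0.1099, 0.0583]
tcp_rot: [-0.502, 0.495, 0.503, 0.499]
contact_force: [-0.6, 6.8, 7.8]
opening: 0.205
```

play_rows(
  rows=[
    [5, [0, 0, -0.007], [0, 0, 0]],
    [5, [0, 0, -0.014], [0, 0, 0]],
    [5, [0, 0, -0.021], [0, 0, 0]],
    [5, [0, 0, -0.028], [0, 0, 0]],
    [5, [0, 0, -0.035], [0, 0, 0]],
    [5, [0, 0, -0.042], [0, 0, 0]],
    [5, [0, 0, -0.049], [0, 0, 0]],
    [5, [0, 0, -0.056], [0, 0, 0]],
    [5, [0, 0, -0.062], [0, 0, 0]],
    [5, [0, 0, -0.067], [0, 0, 0]],
  ],
)

```text
time: 16.92
eef_pos: [0.5842, 0.0896, 0.0581]
tcp_rot: [-0.502, 0.495, 0.503, 0.499]
contact_force: [-0.4, 6.4, 6.9]
opening: 0.21
```

```bash
python3 -c "
from h import *
where();print(ctrl.get_state()['wrist_torque'])"
```

```text
t16.92 p [0.5842 0.0896 0.0581] toolx [ 0.003  0.005 -1.   ] yaw 1.5822 q [-0.021  0.303  1.901  0.006  0.934 -1.607] F [-0.37  6.36  6.93] open 0.21
[1.36621533 0.12179007 0.0339948 ]
```

play_rows(
  rows=[
    [5, [0, 0, -0.007], [0, 0, 0]],
    [5, [0, 0, -0.014], [0, 0, 0]],
    [5, [0, 0, -0.021], [0, 0, 0]],
    [5, [0, 0, -0.028], [0, 0, 0]],
    [5, [0, 0, -0.035], [0, 0, 0]],
    [5, [0, 0, -0.042], [0, 0, 0]],
    [5, [0, 0, -0.049], [0, 0, 0]],
    [5, [0, 0, -0.056], [0, 0, 0]],
    [5, [0, 0, -0.063], [0, 0, 0]],
    [5, [0, 0, -0.07], [0, 0, 0]],
  ],
)

```text
time: 17.75
eef_pos: [0.5843, 0.0686, 0.0579]
tcp_rot: [-0.502, 0.495, 0.503, 0.499]
contact_force: [0.4, 6.8, 7.3]
opening: 0.208
```

play_rows(
  rows=[
    [5, [0, 0, -0.007], [0, 0, 0]],
    [5, [0, 0, -0.014], [0, 0, 0]],
    [5, [0, 0, -0.021], [0, 0, 0]],
    [5, [0, 0, -0.028], [0, 0, 0]],
    [5, [0, 0, -0.035], [0, 0, 0]],
    [5, [0, 0, -0.042], [0, 0, 0]],
    [5, [0, 0, -0.049], [0, 0, 0]],
    [5, [0, 0, -0.056], [0, 0, 0]],
    [5, [0, 0, -0.063], [0, 0, 0]],
    [5, [0, 0, -0.07], [0, 0, 0]],
  ],
)

```text
time: 18.58
eef_pos: [0.5845, 0.0475, 0.0577]
tcp_rot: [-0.502, 0.495, 0.503, 0.499]
contact_force: [0.9, 6.0, 6.2]
opening: 0.206
```

```bash
python3 -c "
from h import *
where();print(ctrl.get_state()['wrist_torque'])"
```

```text
t18.58 p [0.5845 0.0475 0.0577] toolx [ 0.003  0.005 -1.   ] yaw 1.5827 q [-0.094  0.295  1.912  0.006  0.932 -1.68 ] F [0.87 6.03 6.24] open 0.206
[1.24116573 0.07595966 0.05982952]
```

play_rows(
  rows=[
    [5, [0, 0, -0.007], [0, 0, 0]],
    [5, [0, 0, -0.014], [0, 0, 0]],
    [5, [0, 0, -0.021], [0, 0, 0]],
    [5, [0, 0, -0.028], [0, 0, 0]],
    [5, [0, 0, -0.035], [0, 0, 0]],
    [5, [0, 0, -0.042], [0, 0, 0]],
    [5, [0, 0, -0.048], [0, 0, 0]],
    [5, [0, 0, -0.052], [0, 0, 0]],
    [5, [0, 0, -0.054], [0, 0, 0]],
    [5, [0, 0, -0.055], [0, 0, 0]],
  ],
)

```text
time: 19.42
eef_pos: [0.5839, 0.0294, 0.0565]
tcp_rot: [-0.503, 0.496, 0.503, 0.497]
contact_force: [1.2, 3.0, -2.6]
opening: 0.206
```

```bash
python3 -c "
from h import *
where();print(ctrl.get_state()['wrist_torque'])"
```

```text
t19.42 p [0.5839 0.0294 0.0565] toolx [ 0.     0.001 -1.   ] yaw 1.5832 q [-0.124  0.295  1.916  0.002  0.931 -1.708] F [ 1.18  2.97 -2.64] open 0.206
[ 0.53928095 -0.34403444  0.35717073]
```

play_rows(
  rows=[
    [5, [0.0005, 0, -0.003], [0, 0, 0]],
    [5, [0.001, 0, -0.008], [0, 0, 0]],
    [5, [0.0015, 0, -0.014], [0, 0, 0]],
    [5, [0.0015, 0, -0.021], [0, 0, 0]],
    [5, [0.0015, 0, -0.028], [0, 0, 0]],
    [5, [0.0015, 0, -0.035], [0, 0, 0]],
    [5, [0.0015, 0, -0.041], [0, 0, 0]],
    [5, [0.0015, 0, -0.046], [0, 0, 0]],
    [5, [0.0015, 0, -0.05], [0, 0, 0]],
    [5, [0.0015, 0, -0.054], [0, 0, 0]],
  ],
)

```text
time: 20.25
eef_pos: [0.5843, 0.0133, 0.0566]
tcp_rot: [-0.503, 0.496, 0.503, 0.498]
contact_force: [1.8, 2.1, -1.8]
opening: 0.201
```

play_rows(
  rows=[
    [5, [0, 0, -0.004], [0, 0, 0]],
    [5, [0, 0, -0.008], [0, 0, 0]],
    [5, [0, 0, -0.012], [0, 0, 0]],
    [5, [0, 0, -0.015], [0, 0, 0]],
  ],
)

```text
time: 20.58
eef_pos: [0.5844, 0.0087, 0.0565]
tcp_rot: [0.503, -0.496, -0.503, -0.497]
contact_force: [1.1, 2.5, -2.6]
opening: 0.205
```

```bash
python3 -c "
from h import *
where();print(ctrl.get_state()['wrist_torque'])
t=snap('top','t3');crop(t,190,130,370,225,4.4,'t3c')"
```

```text
t20.58 p [0.5844 0.0087 0.0565] toolx [ 0.001  0.001 -1.   ] yaw 1.5832 q [-1.590e-01  2.940e-01  1.916e+00  1.000e-03  9.300e-01 -1.743e+00] F [ 1.1   2.51 -2.64] open 0.205
[ 0.34801117 -0.2400841   0.21422742]
```

View pics/t3c.png

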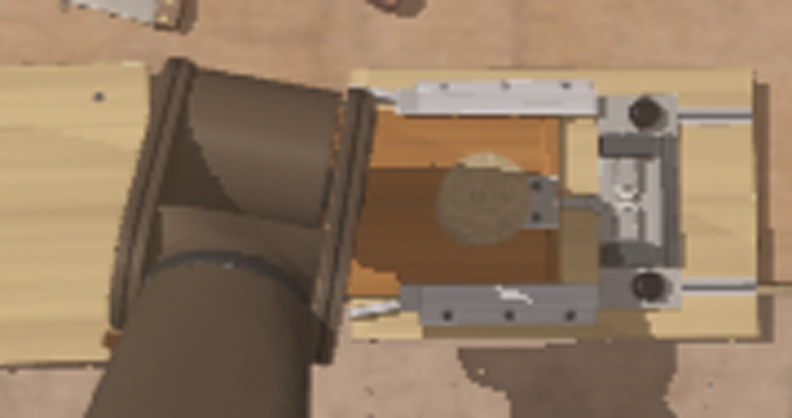

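The board is under the lips with its nose at u=561, about 26 mm short of the stop face at u≈600, and the capital is upright. From here I'll feel my way slowly.

play_rows(
  rows=[
    [5, [0, 0, -0.003], [0, 0, 0]],
    [5, [0, 0, -0.006], [0, 0, 0]],
    [5, [0, 0, -0.009], [0, 0, 0]],
    [5, [0, 0, -0.012], [0, 0, 0]],
    [5, [0, 0, -0.015], [0, 0, 0]],
  ],
)

```text
time: 21.05
eef_pos: [0.5845, 0.0043, 0.0566]
tcp_rot: [-0.503, 0.496, 0.503, 0.497]
contact_force: [1.0, 2.0, -2.6]
opening: 0.209
```

play_rows(
  rows=[
    [5, [0, 0, -0.003], [0, 0, 0]],
    [5, [0, 0, -0.006], [0, 0, 0]],
    [5, [0, 0, -0.009], [0, 0, 0]],
  ],
)

```text
time: 21.3
eef_pos: [0.5845, 0.0016, 0.0566]
tcp_rot: [-0.503, 0.496, 0.503, 0.497]
contact_force: [1.0, 2.2, -2.4]
opening: 0.204
```

play_rows(
  rows=[
    [5, [0, 0, -0.003], [0, 0, 0]],
    [5, [0, 0, -0.006], [0, 0, 0]],
    [5, [0, 0, -0.009], [0, 0, 0]],
  ],
)

```text
time: 21.55
eef_pos: [0.5848, -0.0005, 0.0567]
tcp_rot: [-0.503, 0.496, 0.503, 0.498]
contact_force: [2.1, 5.0, -2.7]
opening: 0.205
```

play_rows(
  rows=[
    [5, [0, 0, -0.003], [0, 0, 0]],
    [5, [0, 0, -0.006], [0, 0, 0]],
    [5, [0, 0, -0.009], [0, 0, 0]],
  ],
)

```text
time: 21.8
eef_pos: [0.5847, -0.002, 0.0568]
tcp_rot: [-0.502, 0.495, 0.504, 0.498]
contact_force: [1.3, 9.3, -0.7]
opening: 0.206
```

play_rows(
  rows=[
    [5, [0, 0, -0.003], [0, 0, 0]],
    [5, [0, 0, -0.006], [0, 0, 0]],
  ],
)

```text
time: 21.97
eef_pos: [0.5846, -0.0033, 0.0568]
tcp_rot: [-0.502, 0.495, 0.504, 0.499]
contact_force: [0.9, 11.0, -0.2]
opening: 0.204
```

play_rows(
  rows=[
    [5, [0, 0, -0.003], [0, 0, 0]],
    [5, [0, 0, -0.006], [0, 0, 0]],
  ],
)

```text
time: 22.13
eef_pos: [0.5846, -0.0046, 0.0568]
tcp_rot: [-0.502, 0.495, 0.504, 0.499]
contact_force: [1.6, 12.0, -0.5]
opening: 0.209
```

play_rows(
  rows=[
    [5, [0, 0, -0.003], [0, 0, 0]],
    [5, [0, 0, -0.006], [0, 0, 0]],
  ],
)

```text
time: 22.3
eef_pos: [0.5846, -0.0065, 0.0568]
tcp_rot: [-0.502, 0.495, 0.504, 0.499]
contact_force: [1.3, 9.9, -1.2]
opening: 0.208
```

play_rows(
  rows=[
    [5, [0, 0, -0.003], [0, 0, 0]],
    [5, [0, 0, -0.006], [0, 0, 0]],
  ],
)

```text
time: 22.47
eef_pos: [0.5846, -0.0098, 0.0566]
tcp_rot: [-0.503, 0.496, 0.504, 0.498]
contact_force: [1.2, 3.5, -2.5]
opening: 0.207
```

play_rows(
  rows=[
    [5, [0, 0, -0.003], [0, 0, 0]],
    [5, [0, 0, -0.006], [0, 0, 0]],
  ],
)

```text
time: 22.63
eef_pos: [0.5846, -0.0134, 0.0564]
tcp_rot: [0.504, -0.497, -0.503, -0.497]
contact_force: [1.0, -2.4, -3.5]
opening: 0.211
```

play_rows(
  rows=[
    [5, [0, 0, -0.003], [0, 0, 0]],
    [5, [0, 0, -0.006], [0, 0, 0]],
  ],
)

```text
time: 22.8
eef_pos: [0.5847, -0.0165, 0.0564]
tcp_rot: [0.504, -0.497, -0.502, -0.497]
contact_force: [2.0, -5.1, -3.6]
opening: 0.202
```

play_rows(
  rows=[
    [5, [0, 0, -0.002], [0, 0, 0]],
    [5, [0, 0, -0.004], [0, 0, 0]],
  ],
)

```text
time: 22.97
eef_pos: [0.5848, -0.0175, 0.0565]
tcp_rot: [0.504, -0.497, -0.502, -0.497]
contact_force: [0.8, -3.8, -3.2]
opening: 0.208
```

Push peaked near 12 N and then dropped to negative as the rollers pulled the head in, so it has snapped. I'll creep to the stop.

play_rows(
  rows=[
    [5, [0, 0, -0.002], [0, 0, 0]],
    [5, [0, 0, -0.004], [0, 0, 0]],
  ],
)

```text
time: 23.13
eef_pos: [0.5849, -0.0176, 0.0567]
tcp_rot: [0.503, -0.496, -0.503, -0.498]
contact_force: [1.4, -2.7, -2.4]
opening: 0.208
```

play_rows(
  rows=[
    [5, [0, 0, -0.002], [0, 0, 0]],
    [5, [0, 0, -0.004], [0, 0, 0]],
  ],
)

```text
time: 23.3
eef_pos: [0.5849, -0.0177, 0.0567]
tcp_rot: [-0.503, 0.496, 0.503, 0.498]
contact_force: [1.4, 0.7, -2.7]
opening: 0.201
```

play_rows(
  rows=[
    [5, [0, 0, -0.002], [0, 0, 0]],
  ],
)

```text
time: 23.38
eef_pos: [0.5848, -0.0179, 0.0567]
tcp_rot: [-0.503, 0.496, 0.503, 0.498]
contact_force: [0.2, 2.0, -1.9]
opening: 0.203
```

play_rows(
  rows=[
    [5, [0.0008, 0, -0.002], [0, 0, 0]],
    [5, [0.0016, 0, -0.004], [0, 0, 0]],
    [5, [0.0024, 0, -0.006], [0, 0, 0]],
    [5, [0.0024, 0, -0.006], [0, 0, 0]],
  ],
)

```text
time: 23.72
eef_pos: [0.5849, -0.0199, 0.0561]
tcp_rot: [-0.503, 0.496, 0.503, 0.498]
contact_force: [0.6, 5.1, -1.3]
opening: 0.212
```

```bash
python3 -c "
from h import *
where();print(ctrl.get_state()['wrist_torque'])"
```

```text
t23.72 p [ 0.5849 -0.0199  0.0561] toolx [ 0.001  0.002 -1.   ] yaw 1.5832 q [-0.208  0.296  1.915  0.003  0.93  -1.793] F [ 0.59  5.09 -1.28] open 0.212
[ 0.41133776 -0.17819154  0.24895125]
```

play_rows(
  rows=[
    [5, [0, 0, -0.002], [0, 0, 0]],
    [5, [0, 0, -0.004], [0, 0, 0]],
  ],
)

```text
time: 23.88
eef_pos: [0.5847, -0.02, 0.0561]
tcp_rot: [-0.502, 0.496, 0.504, 0.498]
contact_force: [-1.0, 10.3, 1.0]
opening: 0.21
```

play_rows(
  rows=[
    [5, [0, 0, -0.002], [0, 0, 0]],
    [5, [0, 0, -0.002], [0, 0, 0]],
  ],
)

```text
time: 24.05
eef_pos: [0.5846, -0.02, 0.0561]
tcp_rot: [-0.502, 0.496, 0.504, 0.498]
contact_force: [-0.1, 10.5, 1.0]
opening: 0.201
```

The board is firmly at the stop, with about 10 N and no further motion. I'll ease the push off, open gently and lift straight up.

play_rows(
  rows=[
    [5, [0, 0, 0.002], [0, 0, 0]],
    [5, [0, 0, 0.003], [0, 0, 0]],
    [5, [0, 0, 0.003], [0, 0, 0]],
  ],
  force=30,
)

```text
time: 24.3
eef_pos: [0.5846, -0.02, 0.0561]
tcp_rot: [-0.502, 0.496, 0.504, 0.498]
contact_force: [-0.3, 7.2, 1.2]
opening: 0.207
```

play_rows(
  rows=[
    [24, [0, 0, 0], [0, 0, 0]],
    [28, [0, 0, 0], [0, 0, 0]],
    [34, [0, 0, 0], [0, 0, 0]],
    [42, [0, 0, 0], [0, 0, 0]],
    [50, [0, 0, 0], [0, 0, 0]],
    [55, [0, 0, 0], [0, 0, 0]],
    [55, [0, 0, 0], [0, 0, 0]],
    [55, [0, 0, 0], [0, 0, 0]],
  ],
)

```text
time: 24.97
eef_pos: [0.5848, -0.0216, 0.0559]
tcp_rot: [0.503, -0.496, -0.503, -0.498]
contact_force: [0.4, 0.0, -0.9]
opening: 0.551
```

play_rows(
  rows=[
    [55, [-0.02, 0, 0], [0, 0, 0]],
    [55, [-0.06, 0, 0], [0, 0, 0]],
    [55, [-0.12, 0, 0], [0, 0, 0]],
    [55, [-0.2, 0, 0], [0, 0, 0]],
    [55, [-0.3, 0, 0], [0, 0, 0]],
    [55, [-0.4, 0, 0], [0, 0, 0]],
    [55, [-0.5, 0, 0], [0, 0, 0]],
    [55, [-0.5, 0, 0], [0, 0, 0]],
  ],
)

```text
time: 25.63
eef_pos: [0.5887, -0.0223, 0.2156]
tcp_rot: [0.508, -0.493, -0.499, -0.5]
contact_force: [1.7, 0.3, 1.1]
opening: 0.55
```

```bash
python3 -c "
from h import *
where();w=snap('wrist','w6');t=snap('top','t4');a=cv2.resize(w['color'][:,:,::-1],(560,420));b=t['color'][130:225,190:370,::-1];b=cv2.resize(b,(341,180))
o=np.zeros((600,800,3),np.uint8);o[:420,:560]=a;o[420:,:341]=b
c=snap('scene','s4');d=c['color'][130:270,120:420,::-1];o[420:,350:350+386]=cv2.resize(d,(386,180));cv2.imwrite('pics/fin.png',o)"
```

```text
t25.63 p [ 0.5887 -0.0223  0.2156] toolx [ 0.016 -0.002 -1.   ] yaw 1.5834 q [-0.211  0.104  1.818  0.002  1.204 -1.794] F [1.67 0.25 1.12] open 0.55
```

View pics/fin.png

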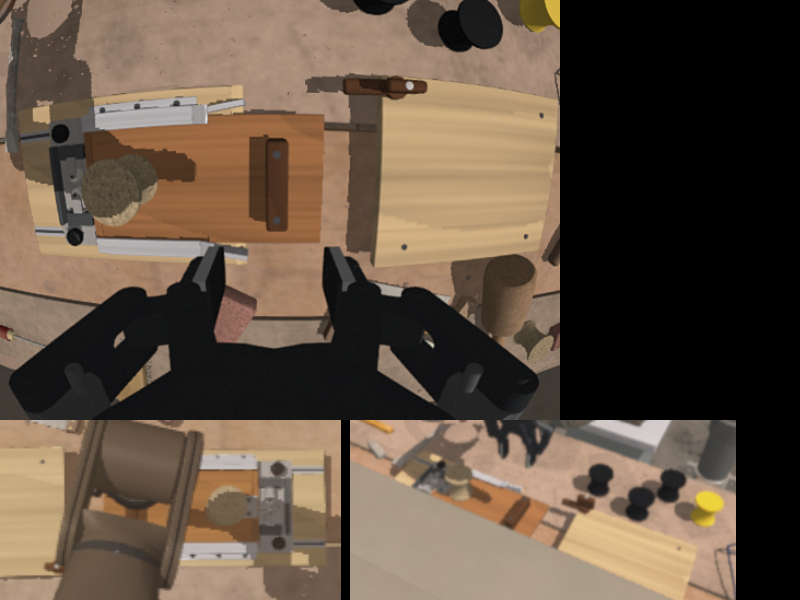

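The final picture shows the board under the lips with its nose against the catch at (258,500), the capital upright at (110,190), the button along the travel at (385,87), and the gripper clear. I'll do one numeric check and hand in.

```bash
python3 -c "
from h import *
w=load('w6');k=512/560
print([onz(w,u*k,v*k,.0805,True).round(4) for u,v in[(277,155),(277,221)]])
print(ctrl.sign_off())"
```

```text
[array([ 0.5557, -0.0201,  0.0805]), array([ 0.6154, -0.0192,  0.0805])]
the job is handed in; nothing more can be done
None
```

I turned the button about 1.5 rad clear of the path. Then I slid the board on its cleat across the gap and under the guide lips until it was home in the catch. I let go and handed the job in at about 25.7 s.

- **Catch:** The push rose to about 12 N, then dropped below zero as the rollers drew the spear in. It then rose to 10 N at the stop with no further movement.
- **After release:** The cleat sits at y ≈ -0.020, the same as when I was still holding it, so the board did not spring back. The last pictures show the nose against the catch, the capital upright, and the gripper clear. The other things in view look undisturbed.
- **Not confirmed:** I could not read the roller openings directly, so the snap rests on the force pattern and the unchanged position.
- **Early pause:** The board paused about 2 mm short of the stop. A slightly firmer, still gentle push settled it.

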